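# Press an instrument's cap home with the ratchet clamp, then release it

## Robot

A 6-joint arm with a two-finger parallel gripper is mounted at the origin on the work surface. World frame = base frame: x ahead of the robot, y to its left, z up, the work surface at z = 0. Lengths are in m, angles in rad, forces in N, time in s.
With the tool pointing down it reaches from about 0.25 to 0.725 m from the base axis. Payload 4 kg.
Tool frame: the origin (TCP) lies midway between the tips of the shut fingers; the grasp point (between the pads) lies 19 mm behind it; z points along the fingers, y is the direction in which the jaws open and shut (so a half turn about z gives the same grasp; the last joint's range is limited). The gripper opens to 85 mm and grips with 20 to 120 N. Pads are 22 mm wide; open, the fingers measure 114 mm over their backs; the gripper's body (76 mm by 85 mm) begins 54 mm behind the grasp point. The pads swing forward as they close: fully open they stand 13 mm farther back than shut.
Start: joints at [1.275, 0.241, 0.005, 1.335, 0, 1.571], TCP at [0.146, 0.478, 0.231] pointing down, gripper open.
Joint ranges: [-2.72, 2.72], [-1.05, 1.87], [-1.09, 1.28], [-1.99, 2.15], [-1.42, 1.44], [-3.14, 3.14]. Speed limits (rad/s): [2.79, 2.79, 3.14, 3.14, 3.14, 3.14].

## Interface

Orientations are given as a unit quaternion [x, y, z, w].
In Python, from workcell import bot, eyes, job gives the robot as it stands.
- The arm moves only by the shell command python3 -m crank 'ROWS'. ROWS is a JSON object of lists of equal length, an entry for each row: "dr": the turn, a rotation vector about the tool's x, y, z in rad, a list of three; "travel": the shift along the tool's x, y, z in m, a list of three; "hand": the finger opening in m, from 0 to 0.0854. In form: {"dr": [[wx, wy, wz], ...], "travel": [[x, y, z], ...], "hand": [hand, ...]}. A call has 1 to 10 rows; each row is the pose to reach, as a shift and turn from the pose commanded when the call began, along the tool's axes at that moment; what a row does not reach only later rows make up. A row lasts 1/8 s, in which the tool goes at most 62.5 mm and 10.7 degrees, less where a joint would pass 70% of its speed; a pose out of reach is approached as far as the arm can. A call with a gripper value outside its range is refused whole. The fingers move at their own pace and stop on an object; the grip force is fixed at half the most. Time passes only in rows, so rows that repeat a pose let the fingers close. It gives the time, the measured TCP pose, the force and the opening at its end, in the units of the state.
- bot.get_obs(): the state, without advancing time (a new reading comes with each control period).
- eyes.camera(name): name is "scene" or "side" or "wrist"; returns a dict with "color" (420x560x3 uint8, red, green, blue), "K" (3x3 intrinsics, pixels), "R" (3x3) and "t" (3): a world point X has camera coordinates R X + t; the wrist camera has in their place "T_tool_cam" (4x4, takes a point from camera to tool coordinates, whose origin is the TCP and whose axes are the flange's). Camera axes: x right, y down, z forward; pixel columns grow to the right and rows downward; lengths in m; the calibration is good to about 2 mm. A picture is of the moment at which its call begins: read the wrist's pose just before it. There is no depth.
- job.job_done(): hands the job in, once; it reports no verdict.
The state is a dict: "clock": time; "joint_pos": joint angles; "joint_vel": joint speeds; "tau": joint torques, N m; "eef_pos": TCP position; "tool_rot": TCP orientation; "ft_force": force on the tool from outside, world axes, zero at the start; "ft_torque": the same for the moment, N m; "grip_width": finger opening in m.
Only numpy, scipy, OpenCV 4.12 (cv2) and the standard library are available. Lean on these libraries where they do the work, as an engineer would, in place of code of your own. Each camera call takes 0.05 s, during which the arm holds its last target.

## Task

Two bench ratchet clamps are bolted to this surplus stall's table; one holds a round black instrument whose end cap stands proud of its case. On that clamp, pump the trigger lever down from above, letting it spring up fully after each stroke, until the jaw has pushed the cap fully home, and leave the trigger up for a moment so that the ratchet holds the jaw. Then press the release button right down until the jaw has sprung all the way back, and leave the clamp alone.

Things in the scene. Friction and masses are not known exactly. Their poses are not given: they have to be found in the camera images.
- clamp_trigger_pad (a point): Top centre of the black paddle (42 x 36 mm) of the trigger lever, at the robot end of the clamp holding the instrument. Rests 103 mm above the table, sloping 11 degrees; hinges down 33 mm to its stop, within 3 mm of the same place in plan; springs back. 5 to 20 N; may stop a little early once the cap is home. x at rest: along the clamp to the button, jaw and instrument; z up. Moves with the paddle.
- clamp_release_top (a point): Top centre of the same clamp's round upright steel release button, 24 mm wide, 98 mm above the table, 110 mm from the paddle along the clamp. Travel 10 mm straight down, 1 to 5 N, springs back; frees the jaw when over 7 mm down; bobs at each click. x along the clamp, z up. The lever's pivot ears, 94 mm high, stand 23 mm from its centre; all else near is under 92 mm.
- clamp_jaw (a joint): Travel of that clamp's moving jaw towards the instrument, m; 0 is fully back, its start. A spring pulls it back. Each trigger stroke of 29 mm or more at the paddle (press almost to the stop) gains one 14 mm notch, held by the ratchet once the trigger is up; a shorter one falls back to the last notch. Holding the release down lets it return to 0 in about half a second.
- cap (a joint): How far the instrument's end cap (70 mm black disc, 10 mm thick, a bright aluminium spigot showing while it is proud) stands off its case, m: 0 fully home, 0.012 to 0.022 at the start. It stays where pushed. It faces the jaw, which meets the cap at home when the jaw is at 0.044: three full strokes from the start bring the cap home.

How it is judged:
On the way, in this order (a step that is already met when the one before it is completed fails the run):
1. the trigger is pressed down and moves the jaw forward (height (world z) of clamp_trigger_pad below 0.088 m and value of joint clamp_jaw above 0.004 m).
2. the cap is home and, with the trigger up again, the ratchet holds the jaw forward (value of joint cap below 0.004 m and value of joint clamp_jaw above 0.02 m and height (world z) of clamp_trigger_pad above 0.097 m), for 0.1 s.
At the end, for the whole second after the job is handed in: The cap is home (within 4 mm), the jaw is fully back (within 4 mm) and at rest, and the trigger is up (its pad more than 97 mm above the table) (value of joint each of cap, clamp_jaw below 0.004 m and velocity of joint clamp_jaw below 0.01 m/s and height (world z) of clamp_trigger_pad above 0.097 m); the robot touches nothing.
It also fails if it takes over 42 s, if anything falls off the work surface, if the arm or the gripper's body presses on something with over 40 N, if the wrist force passes 120 N, or if a joint passes its speed limit or range.

## Working session

There is one attempt and no reset: what is moved stays moved. The work goes in short steps, Python scripts to look and compute and a shell command to move; the robot and the scene stay as the last step left them, time stands still between calls to the robot, and variables do not carry over. Pictures are saved under pics/ and viewed, and the job is handed in when it is done.

```bash
ls; mkdir -p pics
python3 - <<'E'
from workcell import bot, eyes, job
import cv2
print(bot.get_obs())
for n in ["scene","side","wrist"]:
    c=eyes.camera(n); cv2.imwrite(f"pics/{n}0.png",c["color"][:,:,::-1]); print(n,{k:v for k,v in c.items() if k!="color"})
E
```

```text
pics
{'clock': 0.0, 'joint_pos': array([1.27498521e+00, 2.41432700e-01, 3.70287340e-03, 1.33520628e+00,
       2.87183134e-06, 1.57078150e+00]), 'joint_vel': array([-0.00041137, -0.00114286, -0.00062546, -0.00160976,  0.0005012 ,
        0.00078631]), 'tau': array([ 5.56987015e-04, -3.72315037e+01,  2.52410334e+01,  1.68899941e-02,
       -1.01510045e-04, -7.72108905e-06]), 'eef_pos': array([0.14556887, 0.47766565, 0.23039497]), 'tool_rot': array([ 1.47359465e-01,  9.89082425e-01, -1.05799772e-03, -1.59094685e-04]), 'ft_force': array([ 0.68618039,  0.10901063, -0.04230461]), 'ft_torque': array([-0.02842403,  0.02987394,  0.03119492]), 'grip_width': 0.08509525088769268}
scene {'K': array([[503.0327832 ,   0.        , 273.75170875],
       [  0.        , 503.0327832 , 208.86267007],
       [  0.        ,   0.        ,   1.        ]]), 'R': array([[ 0.86635825,  0.49922883, -0.01392673],
       [ 0.28207521, -0.51214267, -0.81126042],
       [-0.41213706,  0.69891377, -0.5845191 ]]), 't': array([-0.46597045, -0.09458847,  1.27373073])}
side {'K': array([[537.1958236 ,   0.        , 280.87691988],
       [  0.        , 537.1958236 , 203.38115983],
       [  0.        ,   0.        ,   1.        ]]), 'R': array([[-0.98682943, -0.16159103, -0.00748416],
       [-0.12077197,  0.76675028, -0.63048247],
       [ 0.10761879, -0.62127478, -0.77616741]]), 't': array([0.53786956, 0.12407982, 0.94735539])}
wrist {'K': array([[302.23577565,   0.        , 280.77678126],
       [  0.        , 302.23577565, 214.26424961],
       [  0.        ,   0.        ,   1.        ]]), 'T_tool_cam': array([[ 8.99739730e-05, -9.58602228e-01, -2.84748592e-01,
         7.29297835e-02],
       [ 9.99999052e-01, -3.05010107e-04,  1.34278892e-03,
        -6.28557093e-04],
       [-1.37405165e-03, -2.84748443e-01,  9.58601292e-01,
        -1.43952172e-01],
       [ 0.00000000e+00,  0.00000000e+00,  0.00000000e+00,
         1.00000000e+00]])}
```

View pics/scene0.png

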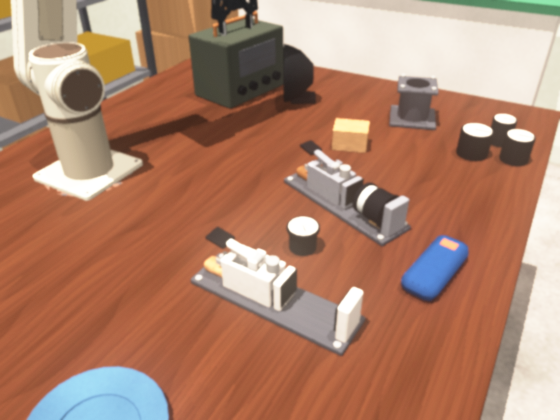

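View pics/side0.png

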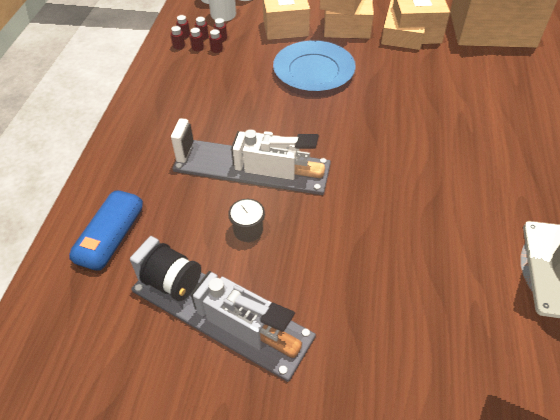

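View pics/wrist0.png

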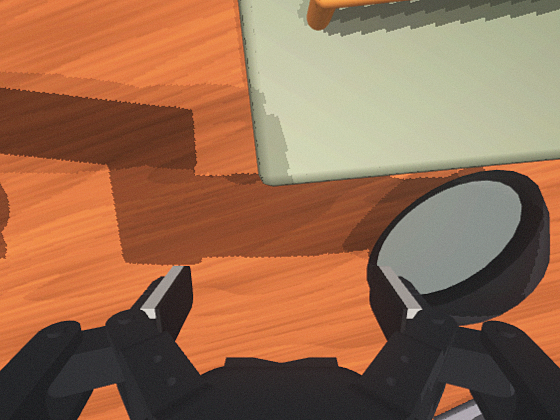

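The clamp holding the black instrument is at about (350,190) in the scene view and (225,305) in the side view. The empty clamp is the other one. I'll enlarge both views.

Run:
```python
import cv2
a=cv2.imread("pics/scene0.png")[125:250,280:420]; cv2.imwrite("pics/sz.png",cv2.resize(a,None,fx=4.8,fy=4.8,interpolation=cv2.INTER_CUBIC)) if 1 else 0
a=cv2.imread("pics/side0.png")[230:380,125:325]; cv2.imwrite("pics/dz.png",cv2.resize(a,None,fx=4,fy=4,interpolation=cv2.INTER_CUBIC))
```

```text
(no output)
```

View pics/sz.png

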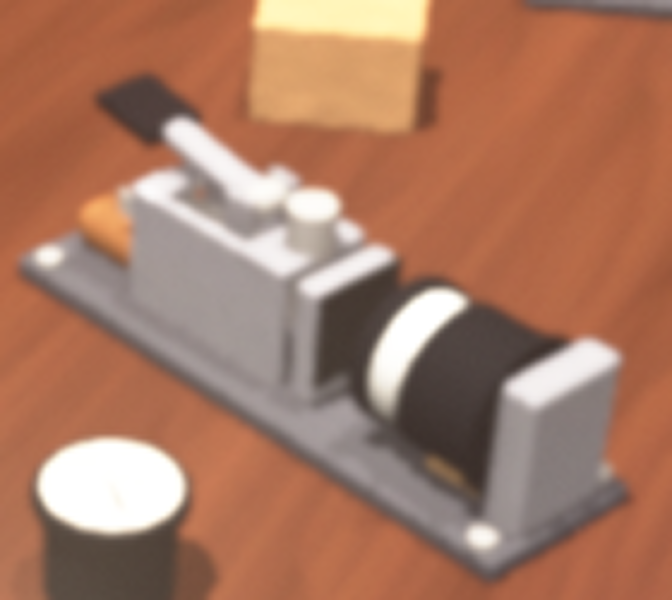

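View pics/dz.png

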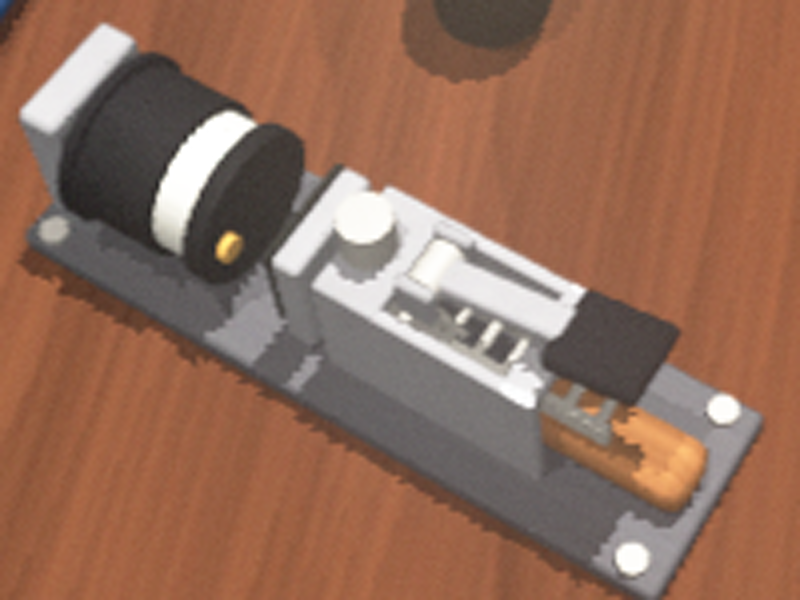

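Zoomed views: in the side view the paddle is centred near (278,317) and the button top near (216,284). In the scene view they are near (311,147) and (345,168). The cap with its bright spigot faces the jaw. I'll mask these and triangulate.

```bash
cat > h.py <<'E'
import numpy as np, cv2
def ray(c,uv):
    d=np.linalg.inv(c["K"])@np.array([uv[0],uv[1],1.]); return -c["R"].T@c["t"], c["R"].T@d
def plane(c,uv,z):
    o,d=ray(c,uv); return o+d*(z-o[2])/d[2]
def tri(c1,u1,c2,u2):
    o1,d1=ray(c1,u1);o2,d2=ray(c2,u2)
    s=np.linalg.lstsq(np.c_[d1,-d2],o2-o1,rcond=None)[0]
    p,q=o1+d1*s[0],o2+d2*s[1]; return (p+q)/2,np.linalg.norm(p-q)
def proj(c,X):
    p=c["K"]@(c["R"]@np.asarray(X)+c["t"]); return p[:2]/p[2]
E
python3 - <<'E'
from h import *
from workcell import bot, eyes, job
C={n:eyes.camera(n) for n in("scene","side")}
def comp(n,seed,lo,hi,win):
    g=cv2.cvtColor(C[n]["color"],cv2.COLOR_RGB2HSV); m=cv2.inRange(g,lo,hi)
    w=np.zeros_like(m); x0,y0,x1,y1=win; w[y0:y1,x0:x1]=1; m=m*w
    k,l,s,c=cv2.connectedComponentsWithStats(m,connectivity=4); i=l[seed[1],seed[0]]
    pts=np.argwhere(l==i)[:,::-1].astype(np.float32)
    print(n,seed,i,s[i],c[i],cv2.minAreaRect(pts),g[seed[1],seed[0]]); return c[i]
pS=comp("side",(278,317),(0,0,0),(179,255,75),(255,295,300,335))
pC=comp("scene",(310,147),(0,0,0),(179,255,90),(295,138,325,158))
for nm,a,b,z in(("pad",pC,pS,.103),("btn",(345.2,167.7),(216,284),.098)):
    print(nm,tri(C["scene"],a,C["side"],b),plane(C["scene"],a,z),plane(C["side"],b,z))
E
```

```text
side (278, 317) 0 [     0      0    560    420 235137] [279.5003381  209.46949225] ((279.5, 209.5), (419.0, 559.0), 90.0) [ 0 35 81]
scene (310, 147) 1 [301 142  17  12 113] [308.92920354 146.82300885] ((308.82000732421875, 146.239990234375), (14.0, 9.800000190734863), 36.86989974975586) [ 5 64 80]
pad (array([0.54980354, 0.0880922 , 0.17633829]), np.float64(0.03756990916770363)) [0.51100693 0.21055668 0.103     ] [0.54305141 0.02189021 0.103     ]
btn (array([0.61646887, 0.17644503, 0.09596487]), np.float64(0.0009645916165863859)) [0.61724691 0.17307847 0.098     ] [0.61643094 0.17775674 0.098     ]
```

Run:
```python
from h import *
from workcell import bot, eyes, job
C={n:eyes.camera(n) for n in("scene","side")}
def comp(n,seed,hi,win):
    g=C[n]["color"].max(2); x0,y0,x1,y1=win
    m=np.zeros_like(g); m[y0:y1,x0:x1]=(g[y0:y1,x0:x1]<hi)
    k,l,s,c=cv2.connectedComponentsWithStats(m,connectivity=4); i=1+np.argmax(s[1:,4])
    pts=np.argwhere(l==i)[:,::-1].astype(np.float32)
    r=cv2.minAreaRect(pts); print(n,s[i],c[i],r); return c[i]
pS=comp("side",(278,317),95,(258,300,298,334))
pC=comp("scene",(310,147),110,(297,138,323,156))
bS=(216,284)
for nm,a,b,z in(("pad",pC,pS,.103),("btn",(345.2,167.7),bS,.098)):
    print(nm,tri(C["scene"],a,C["side"],b),plane(C["scene"],a,z),plane(C["side"],b,z))
# side corners (zoom 4x) on plane
for u in((588,292),(680,332),(640,404),(543,360)): print(plane(C["side"],(125+u[0]/4-.4,230+u[1]/4-.4),.103))
print("base bolts")
for u in((723,408),(632,558),(53,229)): print(plane(C["side"],(125+u[0]/4-.4,230+u[1]/4-.4),.012))
print(bot.get_obs()["clock"])
```

```text
side [261 303  34  28 576] [277.29513889 316.76388889] ((276.800048828125, 316.4000244140625), (27.72724151611328, 23.255107879638672), 26.56505012512207)
scene [301 141  19  14 145] [309.28965517 146.80689655] ((309.2500305175781, 146.75), (15.55634880065918, 12.020814895629883), 45.0)
pad (array([0.51153013, 0.21724134, 0.09954498]), np.float64(0.0051581092258905495)) [0.51169588 0.21101719 0.103     ] [0.51353609 0.2201014  0.103     ]
btn (array([0.61646887, 0.17644503, 0.09596487]), np.float64(0.0009645916165863859)) [0.61724691 0.17307847 0.098     ] [0.61643094 0.17775674 0.098     ]
[0.52576666 0.19854497 0.103     ]
[0.48952131 0.2094441  0.103     ]
[0.49954335 0.24001218 0.103     ]
[0.53718211 0.22848575 0.103     ]
base bolts
[0.473221   0.19309228 0.012     ]
[0.49958335 0.26062277 0.012     ]
[0.76857206 0.15627721 0.012     ]
0.35
```

The two views agree:
- **Pad:** about (0.513, 0.218).
- **Button:** about (0.6165, 0.1765).
- **Spacing:** about 111 mm, against 110 mm given.
- **Clamp axis:** about -21.5°.

The tool's x axis is already nearly antiparallel to the clamp and needs about +0.08 rad about tool z. I'll move to above the pad with the fingers shut.

```bash
python3 -m crank '{"dr":[[0,0,0],[0,0,0.02],[0,0,0.04],[0,0,0.06],[0,0,0.08],[0,0,0.08],[0,0,0.08],[0,0,0.08],[0,0,0.08],[0,0,0.08]],"travel":[[-0.03,-0.01,-0.01],[-0.08,-0.027,-0.01],[-0.135,-0.045,0],[-0.19,-0.063,0],[-0.245,-0.081,0],[-0.30,-0.1,0.02],[-0.35,-0.116,0.03],[-0.40,-0.132,0.05],[-0.427,-0.141,0.08],[-0.427,-0.141,0.08]],"hand":[0,0,0,0,0,0,0,0,0,0]}'
python3 - <<'E'
from h import *
from workcell import bot, eyes
o=bot.get_obs(); print(o["eef_pos"],o["tool_rot"],o["ft_force"],o["grip_width"])
for n in("side","wrist","scene"):
    c=eyes.camera(n); cv2.imwrite(f"pics/{n}1.png",c["color"][:,:,::-1])
E
```

```text
clock: 1.6
eef_pos: [0.5127, 0.2167, 0.1483]
tool_rot: [0.189, 0.982, -0.002, -0.002]
ft_force: [-0.6, 0.1, 0.4]
grip_width: -0.0001
[0.51273131 0.21665293 0.14833636] [ 0.18856605  0.98205649 -0.00160859 -0.00230256] [-0.57615271  0.08739722  0.41519912] -0.00012136276668892633
```

View pics/wrist1.png

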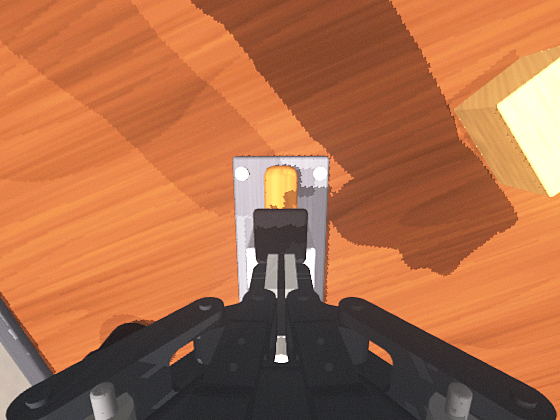

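View pics/side1.png

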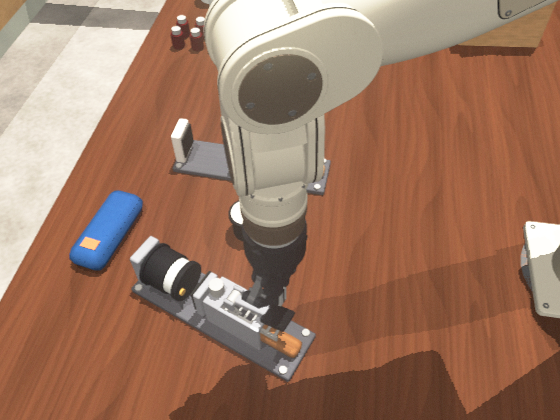

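The wrist view shows the paddle at columns 254–307, centred on the closed fingers (column ~281), with its robot-side edge at row 209. I'll check the along-clamp position from that edge.

Run:
```python
from h import *
from scipy.spatial.transform import Rotation as R
K=np.array([[302.23577565,0,280.77678126],[0,302.23577565,214.26424961],[0,0,1]])
T=np.array([[8.997e-05,-.958602,-.2847486,.0729298],[.999999,-3.05e-4,1.343e-3,-6.286e-4],[-1.374e-3,-.2847484,.9586013,-.143952],[0,0,0,1]])
p=np.array([.51273,.21665,.14834]);q=R.from_quat([.188566,.982056,-.0016086,-.0023026])
Rt=q.as_matrix(); print("tool axes\n",Rt)
o=p+Rt@T[:3,3]
ax=np.array([np.cos(np.radians(-21.7)),np.sin(np.radians(-21.7))])
for z in(.099,.103,.107):
  for uv in((254,209),(307,209),(281,209)):
    d=Rt@T[:3,:3]@np.linalg.inv(K)@[*uv,1]; X=o+d*(z-o[2])/d[2]; print(z,uv,X,"along from tcp",(X-p)[:2]@ax)
```

```text
tool axes
 [[-0.92887505  0.3703577  -0.00512922]
 [ 0.37037252  0.92888048 -0.00229109]
 [ 0.00391591 -0.00402786 -0.99998422]]
0.099 (254, 209) [0.48799532 0.20676728 0.099     ] along from tcp -0.019327697282799313
0.099 (307, 209) [0.50100245 0.23946712 0.099     ] along from tcp -0.019333001502691013
0.099 (281, 209) [0.49462316 0.22342963 0.099     ] along from tcp -0.019330400072012546
0.103 (254, 209) [0.48711707 0.20752439 0.103     ] along from tcp -0.020423646055694387
0.103 (307, 209) [0.49985543 0.23954853 0.103     ] along from tcp -0.020428840671724565
0.103 (281, 209) [0.49360796 0.22384244 0.103     ] along from tcp -0.020426292995764716
0.107 (254, 209) [0.48623882 0.2082815  0.107     ] along from tcp -0.021519594828589513
0.107 (307, 209) [0.49870841 0.23962995 0.107     ] along from tcp -0.02152467984075812
0.107 (281, 209) [0.49259275 0.22425524 0.107     ] along from tcp -0.02152218591951694
```

The edge is 21 mm behind the TCP, matching the paddle's 42 mm half-length, so the tool is centred. First stroke, checking force near the stop.

```bash
python3 -m crank '{"dr":[[0,0,0],[0,0,0],[0,0,0],[0,0,0],[0,0,0],[0,0,0],[0,0,0]],"travel":[[0,0,0.02],[0,0,0.038],[0,0,0.048],[0,0,0.057],[0,0,0.066],[0,0,0.072],[0,0,0.072]],"hand":[0,0,0,0,0,0,0]}'
python3 - <<'E'
from h import *
from workcell import bot, eyes
o=bot.get_obs(); print(o["eef_pos"],o["ft_force"])
for n in("side",):
    c=eyes.camera(n); cv2.imwrite(f"pics/{n}2.png",cv2.resize(c["color"][230:380,125:325,::-1],None,fx=4,fy=4,interpolation=cv2.INTER_CUBIC))
E
```

```text
clock: 2.62
eef_pos: [0.5126, 0.2202, 0.0801]
tool_rot: [0.186, 0.983, 0.001, -0.0]
ft_force: [-3.8, 3.0, 5.1]
grip_width: -0.0
[0.51257269 0.22023517 0.08013955] [-3.78668949  3.0040863   5.06516473]
```

View pics/side2.png

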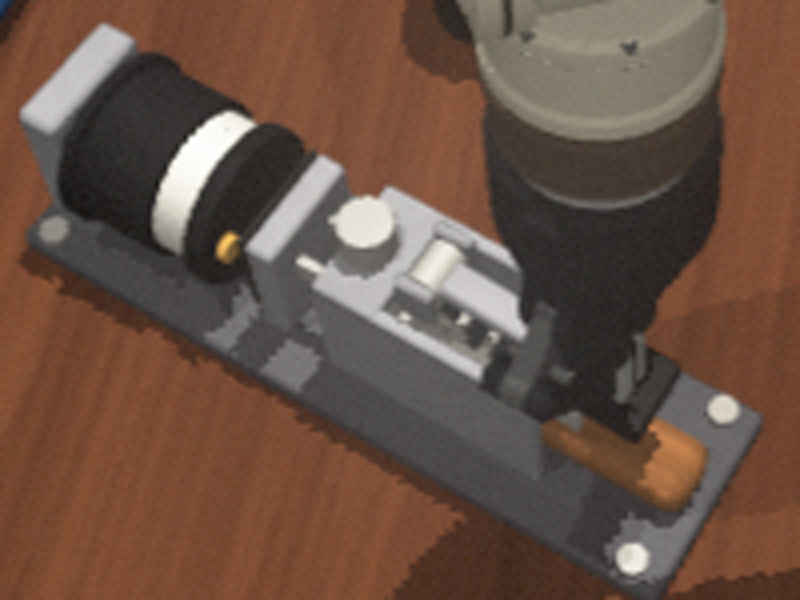

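The paddle is partly down and the jaw has moved forward, at 5 N. The TCP is at 0.080. I'll press on to the stop.

```bash
python3 -m crank '{"dr":[[0,0,0],[0,0,0],[0,0,0]],"travel":[[0,0,0.005],[0,0,0.008],[0,0,0.008]],"hand":[0,0,0]}'
```

```text
clock: 3.05
eef_pos: [0.5136, 0.2198, 0.0726]
tool_rot: [0.186, 0.982, 0.001, 0.001]
ft_force: [-3.6, 1.7, 6.8]
grip_width: 0.0003
```

```bash
python3 -m crank '{"dr":[[0,0,0],[0,0,0],[0,0,0]],"travel":[[0,0,0.002],[0,0,0.004],[0,0,0.004]],"hand":[0,0,0]}'
```

```text
clock: 3.42
eef_pos: [0.5138, 0.2199, 0.0715]
tool_rot: [0.187, 0.982, 0.002, 0.002]
ft_force: [-8.6, -0.2, 22.3]
grip_width: 0.0001
```

The stop is reached (force rose to 22 N, TCP at 0.0715). I'll raise fully and check the notch.

```bash
python3 -m crank '{"dr":[[0,0,0],[0,0,0],[0,0,0],[0,0,0],[0,0,0]],"travel":[[0,0,-0.012],[0,0,-0.026],[0,0,-0.04],[0,0,-0.046],[0,0,-0.046]],"hand":[0,0,0,0,0]}'
python3 - <<'E'
from h import *
from workcell import bot, eyes
o=bot.get_obs(); print(o["eef_pos"],o["ft_force"])
for n in("side",):
    c=eyes.camera(n); cv2.imwrite(f"pics/{n}3.png",cv2.resize(c["color"][230:380,125:325,::-1],None,fx=4,fy=4,interpolation=cv2.INTER_CUBIC))
E
```

```text
clock: 4.05
eef_pos: [0.5131, 0.2186, 0.1133]
tool_rot: [0.187, 0.982, -0.0, -0.0]
ft_force: [-0.7, 0.9, -0.1]
grip_width: 0.0001
[0.51314188 0.21862796 0.11326936] [-0.7216243   0.87443734 -0.1174739 ]
```

View pics/side3.png

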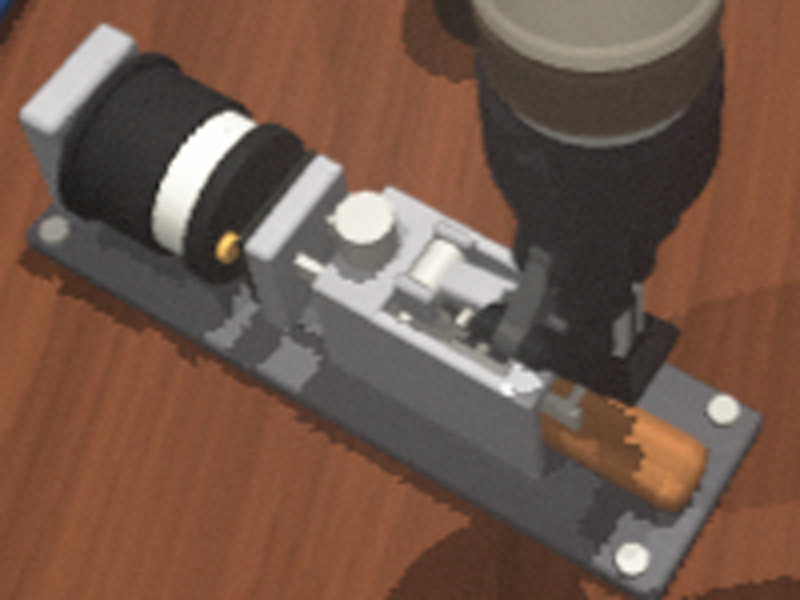

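The first notch holds: the jaw stays forward with the trigger up. Second stroke, same depth.

```bash
python3 -m crank '{"dr":[[0,0,0],[0,0,0],[0,0,0],[0,0,0],[0,0,0],[0,0,0],[0,0,0]],"travel":[[0,0,0.01],[0,0,0.02],[0,0,0.029],[0,0,0.037],[0,0,0.043],[0,0,0.046],[0,0,0.046]],"hand":[0,0,0,0,0,0,0]}'
```

```text
clock: 4.97
eef_pos: [0.5127, 0.2194, 0.0711]
tool_rot: [0.187, 0.982, 0.001, 0.0]
ft_force: [-10.3, -2.0, 29.4]
grip_width: 0.0002
```

```bash
python3 -m crank '{"dr":[[0,0,0],[0,0,0],[0,0,0],[0,0,0],[0,0,0]],"travel":[[0,0,-0.012],[0,0,-0.026],[0,0,-0.04],[0,0,-0.046],[0,0,-0.046]],"hand":[0,0,0,0,0]}'
python3 - <<'E'
from h import *
from workcell import bot, eyes
for n in("side",):
    c=eyes.camera(n); cv2.imwrite(f"pics/{n}4.png",cv2.resize(c["color"][230:380,125:325,::-1],None,fx=4,fy=4,interpolation=cv2.INTER_CUBIC))
E
```

```text
clock: 5.6
eef_pos: [0.5132, 0.2187, 0.1132]
tool_rot: [0.187, 0.982, -0.0, 0.0]
ft_force: [0.5, -0.2, -0.5]
grip_width: -0.0
```

View pics/side4.png

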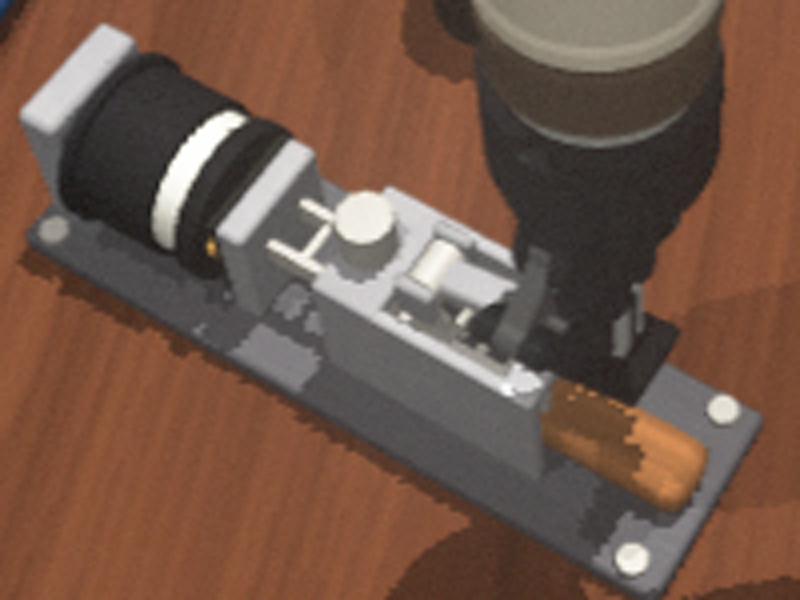

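Two notches are held, and the cap is partly pushed in with the spigot narrower. Third stroke.

```bash
python3 -m crank '{"dr":[[0,0,0],[0,0,0],[0,0,0],[0,0,0],[0,0,0],[0,0,0],[0,0,0]],"travel":[[0,0,0.01],[0,0,0.02],[0,0,0.029],[0,0,0.037],[0,0,0.043],[0,0,0.046],[0,0,0.046]],"hand":[0,0,0,0,0,0,0]}'
```

```text
clock: 6.52
eef_pos: [0.5127, 0.2195, 0.0712]
tool_rot: [0.187, 0.982, 0.001, 0.0]
ft_force: [-10.8, -2.7, 28.9]
grip_width: -0.0001
```

```bash
python3 -m crank '{"dr":[[0,0,0],[0,0,0],[0,0,0],[0,0,0],[0,0,0],[0,0,0]],"travel":[[0,0,-0.012],[0,0,-0.026],[0,0,-0.04],[0,0,-0.048],[0,0,-0.048],[0,0,-0.048]],"hand":[0,0,0,0,0,0]}'
python3 - <<'E'
from h import *
from workcell import bot, eyes
for n in("side",):
    c=eyes.camera(n); cv2.imwrite(f"pics/{n}5.png",cv2.resize(c["color"][230:380,125:325,::-1],None,fx=4,fy=4,interpolation=cv2.INTER_CUBIC))
E
```

```text
clock: 7.28
eef_pos: [0.5126, 0.2185, 0.1145]
tool_rot: [0.187, 0.982, -0.001, -0.001]
ft_force: [-0.0, 0.4, -0.2]
grip_width: 0.0001
```

View pics/side5.png

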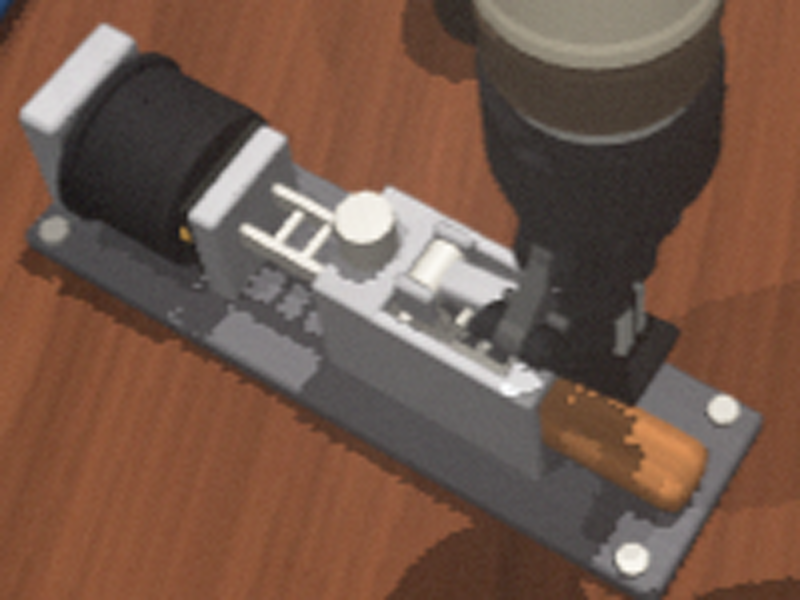

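The spigot has gone and the jaw is held three notches forward with the trigger up, so the cap is home. I'll lift and move 111 mm along the clamp to above the button.

```bash
python3 -m crank '{"dr":[[0,0,0],[0,0,0],[0,0,0],[0,0,0],[0,0,0],[0,0,0]],"travel":[[0,0,-0.03],[-0.03,0,-0.03],[-0.075,0,-0.03],[-0.111,-0.001,-0.03],[-0.111,-0.001,-0.02],[-0.111,-0.001,-0.02]],"hand":[0,0,0,0,0,0]}'
python3 - <<'E'
from h import *
from workcell import bot, eyes
o=bot.get_obs(); print(o["eef_pos"])
c=eyes.camera("side"); cv2.imwrite("pics/side6.png",cv2.resize(c["color"][230:380,125:325,::-1],None,fx=4,fy=4,interpolation=cv2.INTER_CUBIC))
c=eyes.camera("scene"); cv2.imwrite("pics/scene6.png",cv2.resize(c["color"][100:250,270:430,::-1],None,fx=4,fy=4,interpolation=cv2.INTER_CUBIC))
E
```

```text
clock: 8.07
eef_pos: [0.6141, 0.1769, 0.133]
tool_rot: [0.187, 0.982, -0.001, -0.002]
ft_force: [-0.6, 0.3, -0.6]
grip_width: -0.0001
[0.61413143 0.17691545 0.13297867]
```

View pics/side6.png

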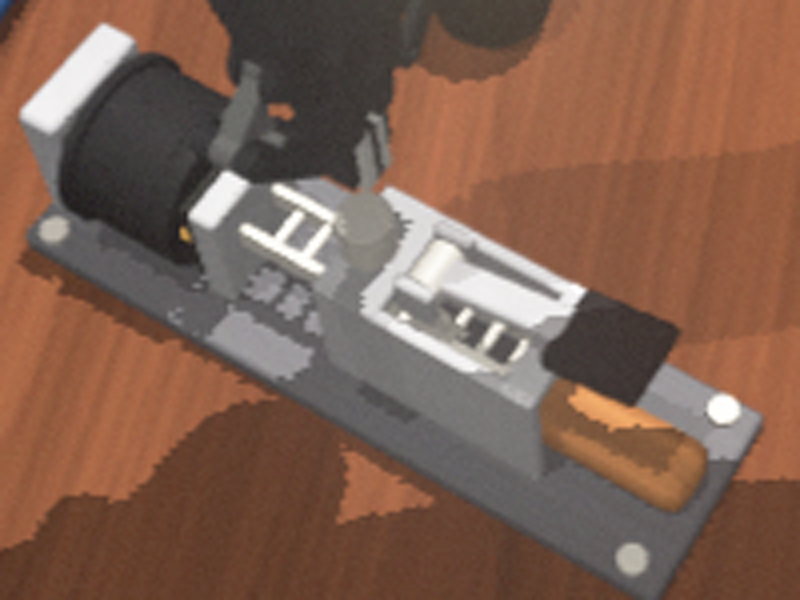

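View pics/scene6.png

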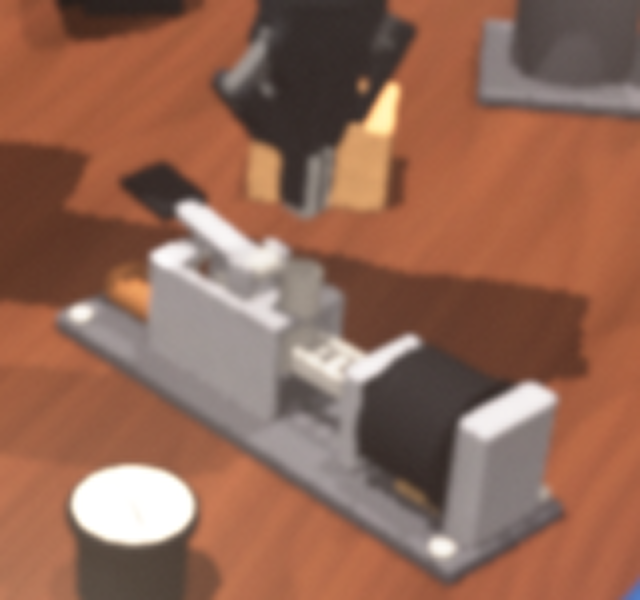

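From both views the tool is centred over the button within about 2 mm, the trigger is up, the jaw is held and the cap is seated. I'll press the button.

```bash
python3 -m crank '{"dr":[[0,0,0],[0,0,0],[0,0,0],[0,0,0],[0,0,0],[0,0,0]],"travel":[[-0.001,0,0.015],[-0.002,0,0.03],[-0.002,0,0.037],[-0.002,0,0.041],[-0.002,0,0.044],[-0.002,0,0.044]],"hand":[0,0,0,0,0,0]}'
```

```text
clock: 8.93
eef_pos: [0.6178, 0.1766, 0.0915]
tool_rot: [0.187, 0.982, 0.0, 0.0]
ft_force: [-1.1, 0.3, 1.6]
grip_width: -0.0003
```

```bash
python3 -m crank '{"dr":[[0,0,0],[0,0,0],[0,0,0],[0,0,0],[0,0,0],[0,0,0]],"travel":[[0,0,0.003],[0,0,0.005],[0,0,0.005],[0,0,0.005],[0,0,0.005],[0,0,0.005]],"hand":[0,0,0,0,0,0]}'
python3 - <<'E'
from h import *
from workcell import bot, eyes
print(bot.get_obs()["eef_pos"],bot.get_obs()["ft_force"])
c=eyes.camera("side"); cv2.imwrite("pics/side7.png",cv2.resize(c["color"][230:380,125:325,::-1],None,fx=4,fy=4,interpolation=cv2.INTER_CUBIC))
E
```

```text
clock: 9.68
eef_pos: [0.6183, 0.1767, 0.0881]
tool_rot: [0.187, 0.982, 0.0, 0.001]
ft_force: [-1.7, -1.4, 7.6]
grip_width: -0.0002
[0.61834169 0.17666481 0.08805832] [-1.67001596 -1.35422115  7.55191252]
```

View pics/side7.png

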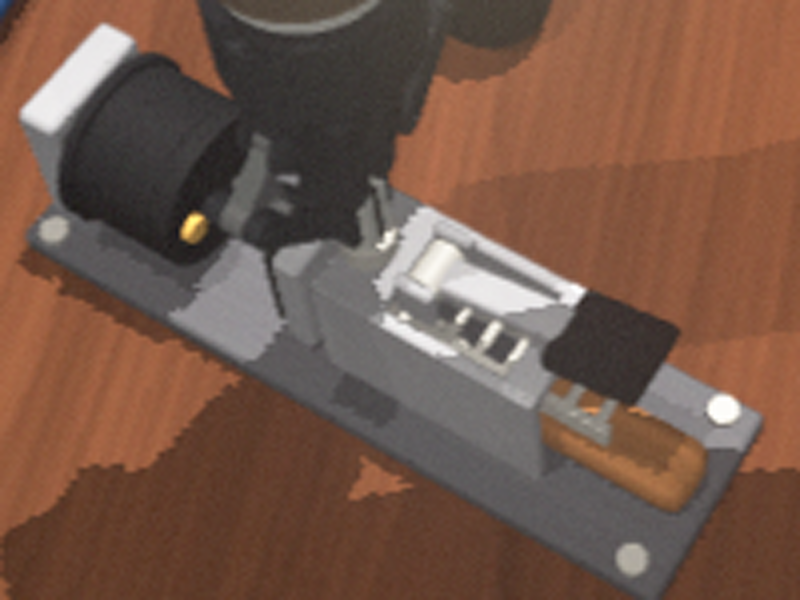

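The button is bottomed (TCP at 0.088, 7.6 N) and the jaw has sprung back against the body. The cap stays home. I'll hold briefly, then lift clear.

```bash
python3 -m crank '{"dr":[[0,0,0],[0,0,0],[0,0,0],[0,0,0],[0,0,0],[0,0,0],[0,0,0],[0,0,0],[0,0,0]],"travel":[[0,0,0],[0,0,0],[0,0,-0.01],[0,0,-0.03],[0,0,-0.07],[0,0,-0.11],[0,0,-0.15],[0,0,-0.15],[0,0,-0.15]],"hand":[0,0,0,0,0,0,0,0,0]}'
python3 - <<'E'
from h import *
from workcell import bot, eyes
o=bot.get_obs();print(o["eef_pos"],o["ft_force"])
c=eyes.camera("side"); cv2.imwrite("pics/side8.png",cv2.resize(c["color"][230:380,125:325,::-1],None,fx=4,fy=4,interpolation=cv2.INTER_CUBIC))
E
```

```text
clock: 10.85
eef_pos: [0.6177, 0.1765, 0.2359]
tool_rot: [0.187, 0.982, -0.0, -0.0]
ft_force: [-0.1, -0.1, 0.1]
grip_width: 0.0002
[0.61769865 0.1764577  0.23585166] [-0.12486073 -0.10428238  0.08852845]
```

View pics/side8.png

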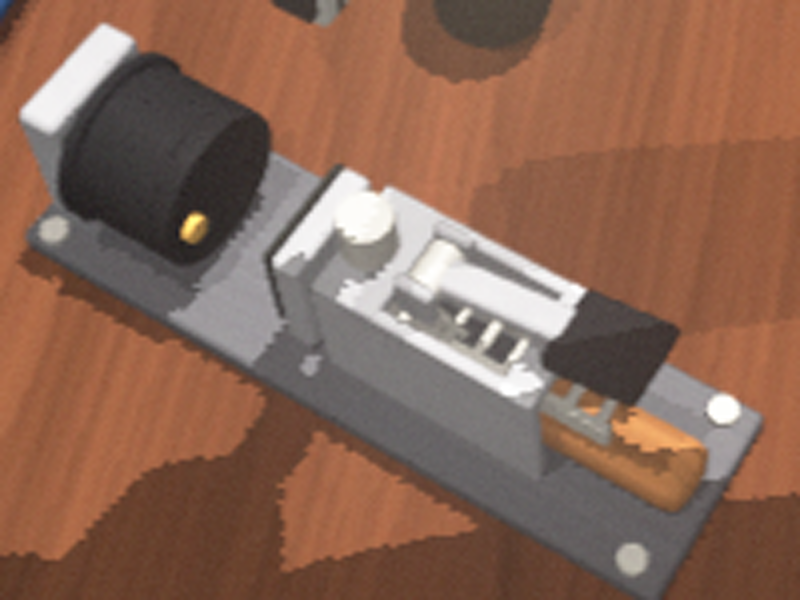

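The jaw is in its starting place, the button and trigger are up, the cap is seated with no spigot showing, and the arm is clear. Handing in.

```bash
python3 -c "
from workcell import job
print(job.job_done())"
```

```text
the job is handed in; nothing more can be done
None
```

I gave the trigger on the instrument's clamp three full strokes to its stop, letting it spring up after each, and the side view showed each notch held. I then pressed the release button to its 10 mm stop and lifted clear; the job was handed in at about 11 s.

- **Final side view:** no spigot is showing, so the cap looks home. The jaw is back at its starting position, the trigger and button are up, and the arm is 140 mm above the clamp with no contact force.
- **Forces:** the highest reading was about 31 N, with the fingers pressing the trigger against its stop, well under the limits.
- **Not measured:** the cap and jaw positions were judged by eye from the images, not in millimetres. No check failed. The only disagreement was about 5 mm between the two cameras on the button and 9 mm on the paddle. The wrist view then confirmed the paddle, and force contact at the right height confirmed the button.

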